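# Move the boxed enclosure from the peg stand to the inspection rail

## Robot

A 6-joint arm with a two-finger parallel gripper is mounted at the origin on the work surface. World frame = base frame: x ahead of the robot, y to its left, z up, the work surface at z = 0. Lengths are in m, angles in rad, forces in N, time in s.
With the tool pointing down it reaches from about 0.35 to 0.775 m from the base axis. Payload 5.5 kg.
Tool frame: the origin (TCP) lies midway between the tips of the shut fingers; the grasp point (between the pads) lies 19 mm behind it; z points along the fingers, x is the direction in which the jaws open and shut, and the axes are right-handed (so a half turn about z gives the same grasp; the last joint's range is limited). The gripper opens to 85 mm and grips with 20 to 120 N. Pads are 22 mm wide; open, the fingers measure 114 mm over their backs; the gripper's body (76 mm by 85 mm) begins 54 mm behind the grasp point. The pads swing forward as they close: fully open they stand 13 mm farther back than shut.
Start: joints at [-1.288, 0.313, 0.046, 1.304, 0, 1.431], TCP at [0.236, -0.524, 0.198] pointing down, gripper open.
Joint ranges: [-2.76, 2.76], [-0.86, 1.69], [-1.03, 1.26], [-2.2, 2.34], [-1.47, 1.5], [-3.14, 3.14]. Speed limits (rad/s): [2.57, 2.57, 3.14, 3.14, 3.14, 3.14].

## Interface

Orientations are given as a unit quaternion [w, x, y, z].
In Python, from workcell import env gives the robot as it stands.
- The arm moves only by the tool servo_tool, never from a script. Its argument "targets" is a list of rows, each an object with "xyz": the shift along the tool's x, y, z in m, a list of three; "twist": the turn, a rotation vector about the tool's x, y, z in rad, a list of three; "jaw": the opening, from 0 (shut) to 1 (fully open). A call has 1 to 12 rows; each row is the pose to reach, as a shift and turn from the pose commanded when the call began, along the tool's axes at that moment; what a row does not reach only later rows make up. A row lasts 1/12 s, in which the tool goes at most 41.7 mm and 7.16 degrees, less where a joint would pass 70% of its speed; a pose out of reach is approached as far as the arm can. A call with a gripper value outside its range is refused whole. The fingers move at their own pace and stop on an object; "squeeze" is the grip in N (left out, the last holds). Time passes only in rows, so rows that repeat a pose let the fingers close. It gives the time, the measured TCP pose, the force and the opening at its end, in the units of the state.
- env.get_state(): the state, without advancing time (a new reading comes with each control period).
- env.read_camera(name): name is "scene" or "top"; returns a dict with "color" (480x640x3 uint8, red, green, blue), "depth" (480x640 float32, m along the optical axis (not along the pixel's ray), 0 where there is no reading), "fx", "fy", "cx", "cy" (pixels), "k1" (the pictures are not rectified: a ray, as slopes to the right and down, at radius r is drawn at 1 + k1 r^2 times it, then the intrinsics apply), "eye" and "attitude" of the camera in the world. Camera axes: x right, y down, z forward; pixel columns grow to the right and rows downward; lengths in m; the calibration is good to about 2 mm. A picture is of the moment at which its call begins.
- env.hand_in(): hands the job in, once; it reports no verdict.
The state is a dict: "clock": time; "joint_pos": joint angles; "qvel": joint speeds; "tau": joint torques, N m; "tcp_pos": TCP position; "orientation": TCP orientation; "wrist_force": force on the tool from outside, world axes, zero at the start; "ft_torque": the same for the moment, N m; "finger_gap": finger opening in m.
Only numpy, scipy, OpenCV 4.12 (cv2) and the standard library are available. Lean on these libraries where they do the work, as an engineer would, in place of code of your own. Each camera call takes 0.05 s, during which the arm holds its last target. There are 200 camera calls.

## Task

Take the hanger with the box-shaped white enclosure off its peg and hook it, from the robot's side, onto the horizontal rail, between the black band and the end post on the side of the band away from the pointer, and let go. Then push it along the rail, without gripping or lifting it, until the middle of the box lines up with the upright pointer, and leave it hanging there at rest. Leave the hanger with the flat plate on its peg.

Things in the scene. Friction and masses are not known exactly. Their poses are not given: they have to be found in the camera images.
- box_hanger: The hanger to move: an aluminium hook (66 mm wide along y) over the bar, black grip block on top, white enclosure 70 (x) x 64 (y) x 50 mm below, its top 55 and bottom 105 mm under the origin. 0.2 kg. On either peg at the start. Origin: axis of the bar it hangs on, mid-width; z up, x and y as the bar's stand. Inside, the hook is a 45 degree gable that centres itself on the bar. It opens to +x.
- box_grip (a point): Centre of the box hanger's black grip block: 12 mm (x) by 40 mm (y), 30 mm above the hanger's origin; the block is free from 13 to 46 mm above the origin and is held from above. Axes as the hanger's.
- box_lip (a point): Lower edge of the box hanger's short lip, x +18.5, z -13 mm from its origin, 3 mm thick. To come off a bar the hanger rises until this edge is above the bar's top (19 mm or more, at most 40 mm or the box meets the bar), then moves to its own -x. The long leg that carries the box is on the other side, x -20 to -17 mm.
- plate_hanger: The other hanger, left alone: same hook and grip block, but it carries only an upright flat white plate, 5 mm (x) by 44 mm (y), 58 to 138 mm below the origin. Origin and axes as for the box hanger.
- tree: Peg stand (fixed): round plywood foot 120 mm across, steel post, and one straight bar 12 mm thick along its y, its axis 240 mm above the table, forming two pegs whose tips turn up 16 mm at y = +120 and -120 mm. The hangers hang near y = +64 and -64 mm and come off towards -x (the robot). Origin: on the table under the post; z up.
- rail: Inspection rail (fixed): steel bar 12 mm thick along its y, its axis 220 mm above the table, on 16 mm posts at y = +190 and -190 mm (3 mm higher than the bar), on a plywood base 80 x 420 x 8 mm. Origin: on the table under mid-bar; z up. Hangers are hooked on from the -x (robot) side: raised, moved to +x, lowered; their x and y then run along the rail's.
- rail_band (a point): Black rubber band on the rail, 14 mm wide, which does not hinder sliding, at y = -45 mm in the rail's frame; this point is on the bar's axis. The loading part of the rail runs from here to the post at y = -190 mm; the hanger is to hang wholly within it.
- pointer: The mark (fixed): slim upright steel pointer, 10 mm wide, tip 145 mm above the table, on a 30 x 40 mm foot, 65 mm to the +x side of the rail, 20 to 100 mm to the +y side of the rail's middle. Origin: on the table under it; axes parallel to the rail's: the box is at the mark when its origin has y = 0 in this frame.
Mind the look-alikes: they are no part of the job. What is shaped like the box_hanger but green is not meant.

How it is judged:
By the outcome, as a careful person would: the job done as asked, in the order asked, and still so for the second after the job is handed in, with the robot touching nothing.
It also fails if it takes over 61 s, if anything falls off the work surface, if the arm or the gripper's body presses on something with over 40 N, if the wrist force passes 120 N, or if a joint passes its speed limit or range.

## Working session

There is one attempt and no reset: what is moved stays moved. The work goes in short steps, Python scripts to look and compute and a tool call to move; the robot and the scene stay as the last step left them, time stands still between calls to the robot, and variables do not carry over. Pictures are saved under pics/ and viewed, about 8 in all and at most 12, crops included, and the job is handed in when it is done.

Besides the shell and the picture viewer there is one more tool, called after "Call:" by a JSON object that holds its "method" and its "body". servo_tool: Moves the arm, as the interface text tells. Its arguments: {"type":"object","properties":{"targets":{"type":"array","items":{"type":"object","properties":{"xyz":{"type":"array","items":{"type":"number"}},"twist":{"type":"array","items":{"type":"number"}},"jaw":{"type":"number"}}}},"squeeze":{"type":"number"}},"required":["targets"]}

```bash
mkdir -p pics; cat > h.py <<'E'
import numpy as np,cv2
from workcell import env
from scipy.spatial.transform import Rotation as R
def cam(n):
    c=env.read_camera(n); return c
def rot(c):
    a=np.array(c["attitude"],float)
    return a if a.shape==(3,3) else R.from_quat(a[[1,2,3,0]]).as_matrix()
def cloud(c):
    v,u=np.mgrid[:480,:640]
    K=np.array([[c["fx"],0,c["cx"]],[0,c["fy"],c["cy"]],[0,0,1.]])
    p=np.stack([u,v],-1).reshape(-1,1,2).astype(float)
    s=cv2.undistortPoints(p,K,np.array([c["k1"],0,0,0.])).reshape(480,640,2)
    d=c["depth"].astype(float)
    q=np.dstack([s*d[...,None],d])
    P=q@rot(c).T+np.array(c["eye"]); P[d<=0]=np.nan
    return P
def save(c,f,box=None,k=1):
    im=c["color"][...,::-1]
    if box: im=im[box[1]:box[3],box[0]:box[2]]
    cv2.imwrite("pics/"+f,cv2.resize(im,None,fx=k,fy=k))
E
python3 - <<'E'
from h import *
for n in("scene","top"):
    c=cam(n); save(c,n+"0.png"); np.savez(n+"0.npz",P=cloud(c),C=c["color"]); print(n,c["eye"],c["attitude"],c["fx"],c["k1"])
s=env.get_state(); print(s)
E
```

```text
scene [1.32066766 0.29380945 1.02834324] [-0.22442081  0.56527743  0.73229322 -0.30633865] 590.5422938801718 0.05808269255235451
top [0.40372407 0.06149457 1.24904622] [ 0.03250098 -0.70252732  0.70986007 -0.0387005 ] 563.7688620653482 -0.05383551454880976
{'clock': 0.1, 'joint_pos': array([-1.28759790e+00,  3.13943602e-01,  4.50980152e-02,  1.30360889e+00,
       -3.67402194e-05,  1.43119992e+00]), 'qvel': array([-0.00118116, -0.00119995,  0.00266983, -0.0009338 , -0.00100888,
        0.00055411]), 'tau': array([ 2.47053737e-03, -4.81726670e+01,  2.99242151e+01,  1.27407853e-02,
       -2.14199426e-04, -2.54507157e-06]), 'tcp_pos': array([ 0.2357657, -0.5238794,  0.1968899]), 'orientation': array([-5.28790277e-04,  8.39735034e-01, -5.42995751e-01, -6.38816335e-04]), 'wrist_force': array([ 0.26296516,  0.09989173, -0.17202388]), 'ft_torque': array([-0.01588227,  0.02184068, -0.02530567]), 'finger_gap': 0.08540265193894951}
```

View pics/scene0.png

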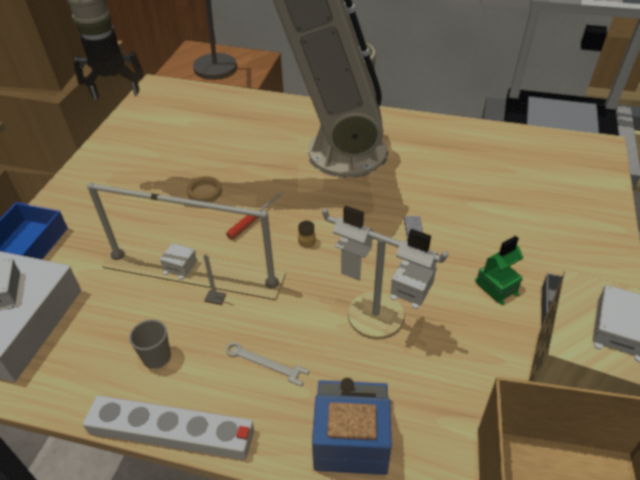

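View pics/top0.png

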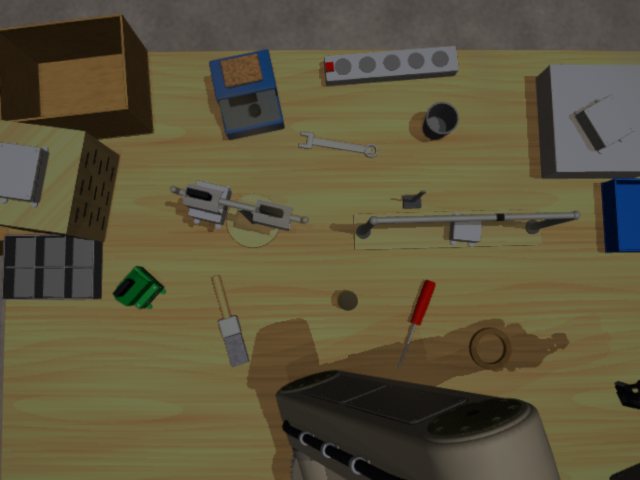

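The top view shows the box hanger on the left (+y) peg at about (207,197), with its grip block at (203,193), and the plate hanger at (272,214). The rail runs from (372,220) to (577,215), with the band at (500,217) and the pointer at (412,200). In the scene view, the box hanger is at (412,275).

```bash
python3 - <<'E'
from h import *
for n in("top","scene"):
    d=np.load(n+"0.npz");P=d["P"];C=d["C"].astype(int); v,u=np.mgrid[:480,:640]; Z=P[...,2]
    boxes=dict(top=dict(rail=(375,205,572,232),tree=(165,175,312,235),band=(492,208,510,226),ptr=(395,185,430,212)),
     scene=dict(rail=(95,180,265,222),tree=(320,200,450,270),band=(145,188,162,204),ptr=(200,250,228,306)))[n]
    def sel(k,z0,z1):
        a,b,c_,e=boxes[k]; return (u>=a)&(u<c_)&(v>=b)&(v<e)&(Z>z0)&(Z<z1)
    m=sel("rail",.205,.24); q=P[m]; 
    def fit(q):
        k=np.ones(len(q),bool)
        for _ in range(5):
            c=np.median(q[k],0);A=np.polyfit(q[k,1],q[k,0],1); r=q[:,0]-np.polyval(A,q[:,1]); k=abs(r)<.008
        return A,k
    A,k=fit(q); print(n,"rail x=%.4f y+%.4f"%tuple(A),"yaw",-np.arctan(A[0]),"z",np.percentile(q[k,2],[5,50,95]),"y",np.percentile(q[k,1],[0,1,99,100]))
    g=sel("band",.2,.24)&(C.sum(-1)<200); print(" band",g.sum(),P[g].mean(0),P[g].min(0),P[g].max(0))
    g=sel("ptr",.02,.16)&(abs(P[...,0]-np.nanmedian(P[sel("ptr",.05,.16)][:,0]))<.03); q=P[g];print(" ptr",g.sum(),np.median(q,0),"top",q[q[:,2]>.1].mean(0) if (q[:,2]>.1).any() else 0,q[:,2].max())
    g=sel("ptr",.003,.02);print(" foot",g.sum(),P[g].mean(0))
    m=sel("tree",.255,.31)&(C.sum(-1)<150); q=P[m]
    print(" grips",m.sum())
    lab,L=cv2.connectedComponents(m.astype(np.uint8))
    for i in range(1,lab):
        w=P[(L==i)]
        if len(w)>20: 
            t=w[w[:,2]>np.percentile(w[:,2],60)-.004]
            r=cv2.minAreaRect((t[:,:2]*1000).astype(np.float32)); print("  ",len(w),w.mean(0),w[:,2].max(),r)
    m=sel("tree",.22,.262)&(C.sum(-1)>150); q=P[m]; print(" tree", m.sum(), q.min(0),q.max(0))
    # bar between hangers
    if n=="top":
        for bx in((230,200,250,216),(290,212,303,224),(178,184,187,196)):
            a,b,c_,e=bx; g=(u>=a)&(u<c_)&(v>=b)&(v<e)&(Z>.22)&(Z<.27); print("  bar",bx,g.sum(),P[g].mean(0) if g.any() else 0)
E
```

```text
top rail x=-0.0175 y+0.5215 yaw 0.01750011738982723 z [0.21898502 0.22307822 0.22672608] y [-0.42625256 -0.4183861  -0.05527094 -0.05308017]
 band 68 [ 0.52639383 -0.28542072  0.22299188] [ 0.52039405 -0.2932801   0.21402687] [ 0.53358391 -0.2723814   0.22850776]
 ptr 72 [ 0.5881124  -0.15927003  0.09516561] top [ 0.58895929 -0.15992268  0.12763863] 0.14467052319688656
 foot 200 [ 0.58924875 -0.15907497  0.00667647]
 grips 377
   197 [0.56429771 0.25902862 0.27962373] 0.28977140591545125 ((565.7965087890625, 260.89208984375), (37.95477294921875, 10.933369636535645), 76.42901611328125)
   180 [0.53343205 0.13338723 0.28095947] 0.288841778906032 ((534.5142822265625, 133.8164825439453), (39.60758972167969, 11.133338928222656), 75.81367492675781)
 tree 1638 [0.50826535 0.06905484 0.22029002] [0.59336304 0.31309846 0.26156574]
  bar (230, 200, 250, 216) 149 [0.54896432 0.192314   0.24227749]
  bar (290, 212, 303, 224) 92 [0.52467584 0.09111655 0.24447152]
  bar (178, 184, 187, 196) 63 [0.5750099  0.29588141 0.24529005]
scene rail x=-0.0145 y+0.5262 yaw 0.014531969331752326 z [0.21755318 0.22469345 0.22864312] y [-0.42654038 -0.42128447 -0.05112496 -0.04944482]
 band 16 [ 0.53222888 -0.28748028  0.22622634] [ 0.52682084 -0.29168396  0.22264017] [ 0.53622623 -0.28264456  0.22996007]
 ptr 203 [ 0.5910813  -0.16196621  0.08654512] top [ 0.59087034 -0.16219538  0.12313135] 0.14642005295462523
 foot 953 [ 0.5425459  -0.18363243  0.00847643]
 grips 610
   286 [0.54059367 0.13265473 0.27463094] 0.28999760536156316 ((537.8343505859375, 133.04888916015625), (36.977718353271484, 12.395666122436523), 75.0001220703125)
   324 [0.57168618 0.25886839 0.2743834 ] 0.2895794665719318 ((569.8695678710938, 259.3272705078125), (38.24368667602539, 12.214447975158691), 72.85456085205078)
 tree 1673 [0.51624605 0.06752343 0.22006321] [0.59496309 0.31200232 0.26198102]
```

Call:
{"method": "servo_tool", "body": {"targets": [{"xyz":[-0.04,-0.02,-0.04],"twist":[0,0,-0.1],"jaw":1},{"xyz":[-0.08,-0.06,-0.08],"twist":[0,0,-0.2],"jaw":1},{"xyz":[-0.579,-0.623,-0.2],"twist":[0,0,-0.911],"jaw":1},{"xyz":[-0.579,-0.623,-0.2],"twist":[0,0,-0.911],"jaw":1},{"xyz":[-0.579,-0.623,-0.2],"twist":[0,0,-0.911],"jaw":1},{"xyz":[-0.579,-0.623,-0.2],"twist":[0,0,-0.911],"jaw":1},{"xyz":[-0.579,-0.623,-0.2],"twist":[0,0,-0.911],"jaw":1},{"xyz":[-0.579,-0.623,-0.2],"twist":[0,0,-0.911],"jaw":1},{"xyz":[-0.579,-0.623,-0.2],"twist":[0,0,-0.911],"jaw":1},{"xyz":[-0.579,-0.623,-0.2],"twist":[0,0,-0.911],"jaw":1},{"xyz":[-0.579,-0.623,-0.2],"twist":[0,0,-0.911],"jaw":1},{"xyz":[-0.579,-0.623,-0.2],"twist":[0,0,-0.911],"jaw":1}]}}

```text
clock: 1.1
tcp_pos: [0.4131, -0.085, 0.3272]
orientation: [0.0, 0.993, -0.118, 0.0]
wrist_force: [1.7, -0.5, -0.8]
finger_gap: 0.0853
```

```bash
cat >> h.py <<'E'
def go(x,y,z,yaw):
    s=env.get_state(); q=np.array(s["orientation"]); T=R.from_quat(q[[1,2,3,0]])
    G=R.from_euler("z",yaw)*R.from_euler("x",np.pi)
    print("t",s["clock"],"tcp",s["tcp_pos"].round(4),"j",s["joint_pos"].round(2),"F",s["wrist_force"].round(1),"gap",s["finger_gap"])
    print("shift",T.inv().apply(np.array([x,y,z])-s["tcp_pos"]).round(4),"twist",(T.inv()*G).as_rotvec().round(4))
    print("toolx yaw",np.arctan2(*T.as_matrix()[[1,0],0]).round(4))
E
python3 -c "
from h import *
go(.567,.26,.35,-.24)"
```

```text
t 1.1 tcp [ 0.4131 -0.085   0.3272] j [-0.39  0.01 -0.01  1.56 -0.    1.41] F [ 1.7 -0.5 -0.8] gap 0.08525175888593298
shift [ 0.0685 -0.3715 -0.0228] twist [ 0.0001 -0.      0.0027]
toolx yaw -0.2373
```

Call:
{"method": "servo_tool", "body": {"targets": [{"xyz":[0.0685,-0.3715,-0.04],"twist":[0,0,0]},{"xyz":[0.0685,-0.3715,-0.04]},{"xyz":[0.0685,-0.3715,-0.04]},{"xyz":[0.0685,-0.3715,-0.04]},{"xyz":[0.0685,-0.3715,-0.04]},{"xyz":[0.0685,-0.3715,-0.04]},{"xyz":[0.0685,-0.3715,-0.04]},{"xyz":[0.0685,-0.3715,-0.04]},{"xyz":[0.0685,-0.3715,-0.04]},{"xyz":[0.0685,-0.3715,-0.04]},{"xyz":[0.0685,-0.3715,-0.04]},{"xyz":[0.0685,-0.3715,-0.04]}]}}

```text
schema error: expected keys xyz, twist, jaw
```

```bash
python3 -c "
from h import *
go(.567,.26,.257,-.24)
c=cam('scene');save(c,'s1.png',(300,180,470,310),4)"
```

```text
t 1.1 tcp [ 0.4131 -0.085   0.3272] j [-0.39  0.01 -0.01  1.56 -0.    1.41] F [ 1.7 -0.5 -0.8] gap 0.08525175888593298
shift [ 0.0685 -0.3715  0.0702] twist [ 0.0001 -0.      0.0027]
toolx yaw -0.2373
```

View pics/s1.png

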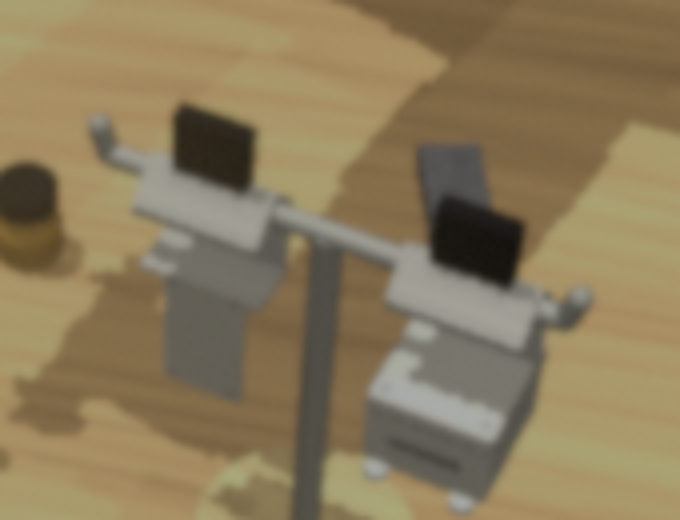

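The move was refused because every row needs all three keys. The picture confirms the box hanger is on the +y peg (grip at crop (478,240), box at (450,420)) and the plate hanger is at crop (205,250). I'm re-sending the move with full rows.

Call:
{"method": "servo_tool", "body": {"targets": [{"xyz":[0.0685,-0.3715,-0.04],"twist":[0,0,0],"jaw":1},{"xyz":[0.0685,-0.3715,-0.04],"twist":[0,0,0],"jaw":1},{"xyz":[0.0685,-0.3715,-0.04],"twist":[0,0,0],"jaw":1},{"xyz":[0.0685,-0.3715,-0.04],"twist":[0,0,0],"jaw":1},{"xyz":[0.0685,-0.3715,-0.04],"twist":[0,0,0],"jaw":1},{"xyz":[0.0685,-0.3715,-0.04],"twist":[0,0,0],"jaw":1},{"xyz":[0.0685,-0.3715,-0.04],"twist":[0,0,0],"jaw":1},{"xyz":[0.0685,-0.3715,-0.04],"twist":[0,0,0],"jaw":1},{"xyz":[0.0685,-0.3715,-0.04],"twist":[0,0,0],"jaw":1},{"xyz":[0.0685,-0.3715,-0.04],"twist":[0,0,0],"jaw":1},{"xyz":[0.0685,-0.3715,-0.04],"twist":[0,0,0],"jaw":1},{"xyz":[0.0685,-0.3715,-0.04],"twist":[0,0,0],"jaw":1}]}}

```text
clock: 2.15
tcp_pos: [0.5666, 0.2579, 0.3658]
orientation: [0.001, 0.993, -0.118, -0.001]
wrist_force: [1.1, -0.3, 0.0]
finger_gap: 0.0856
```

```bash
python3 -c "
from h import *
c=cam('scene');save(c,'s2.png',(300,130,470,310),3)
go(.567,.26,.257,-.24)"
```

```text
t 2.2 tcp [0.5664 0.2571 0.3666] j [ 0.3   0.46  0.68  1.79 -0.    2.11] F [ 0.3 -0.5 -0. ] gap 0.0851713390610907
shift [-0.     -0.0031  0.1096] twist [0.001  0.0008 0.0027]
toolx yaw -0.2373
```

View pics/s2.png

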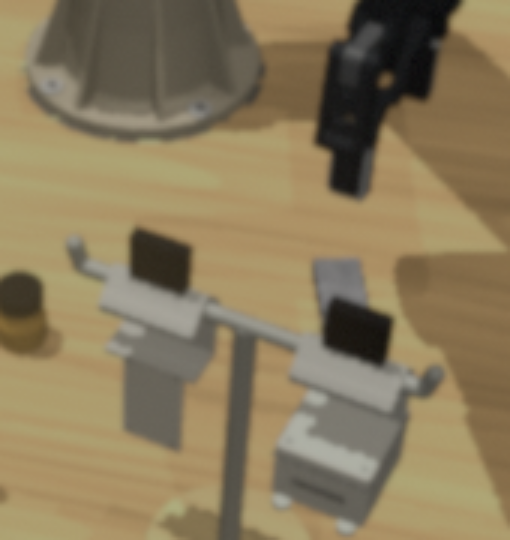

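Open fingers are above the grip block (near finger at crop (350,190), block at (357,330)). Descending and gripping.

Call:
{"method": "servo_tool", "body": {"targets": [{"xyz":[0,-0.003,0.02],"twist":[0,0,0.003],"jaw":1},{"xyz":[0,-0.003,0.05],"twist":[0,0,0.003],"jaw":1},{"xyz":[0,-0.003,0.075],"twist":[0,0,0.003],"jaw":1},{"xyz":[0,-0.003,0.095],"twist":[0,0,0.003],"jaw":1},{"xyz":[0,-0.003,0.109],"twist":[0,0,0.003],"jaw":1},{"xyz":[0,-0.003,0.109],"twist":[0,0,0.003],"jaw":1},{"xyz":[0,-0.003,0.109],"twist":[0,0,0.003],"jaw":0.5},{"xyz":[0,-0.003,0.109],"twist":[0,0,0.003],"jaw":0.35},{"xyz":[0,-0.003,0.109],"twist":[0,0,0.003],"jaw":0.3},{"xyz":[0,-0.003,0.109],"twist":[0,0,0.003],"jaw":0.25},{"xyz":[0,-0.003,0.109],"twist":[0,0,0.003],"jaw":0.2},{"xyz":[0,-0.003,0.109],"twist":[0,0,0.003],"jaw":0.1}], "squeeze": 50}}

```text
clock: 3.2
tcp_pos: [0.5678, 0.261, 0.2585]
orientation: [-0.0, 0.993, -0.12, 0.0]
wrist_force: [-0.5, 0.0, -0.6]
finger_gap: 0.0123
```

Call:
{"method": "servo_tool", "body": {"targets": [{"xyz":[0,0,0],"twist":[0,0,0],"jaw":0},{"xyz":[0,0,0],"twist":[0,0,0],"jaw":0},{"xyz":[0,0,0],"twist":[0,0,0],"jaw":0},{"xyz":[0,0,0],"twist":[0,0,0],"jaw":0}]}}

```text
clock: 3.53
tcp_pos: [0.5675, 0.261, 0.2578]
orientation: [0.0, 0.993, -0.12, -0.0]
wrist_force: [-0.2, 0.3, -0.7]
finger_gap: 0.0003
```

```bash
python3 -c "
from h import *
go(.567,.26,.257,-.24)"
```

```text
t 3.5333 tcp [0.5675 0.261  0.2578] j [ 0.3   0.41  0.33  1.49 -0.    2.11] F [-0.2  0.3 -0.7] gap 0.00025930619820920323
shift [-0.0003  0.001   0.0008] twist [0.0002 0.0002 0.0001]
toolx yaw -0.2399
```

```bash
python3 -c "
from h import *
c=cam('scene');t=cam('top');P=cloud(c);np.savez('s3.npz',P=P,C=c['color'])
a=c['color'][130:330,300:480,::-1];b=t['color'][120:270,150:330,::-1]
a=cv2.resize(a,None,fx=2.2,fy=2.2);b=cv2.resize(b,None,fx=2.2,fy=2.2)
o=np.zeros((max(len(a),len(b)),a.shape[1]+b.shape[1],3),np.uint8);o[:len(a),:a.shape[1]]=a;o[:len(b),a.shape[1]:]=b
cv2.imwrite('pics/s3.png',o)"
```

```text
(no output)
```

View pics/s3.png

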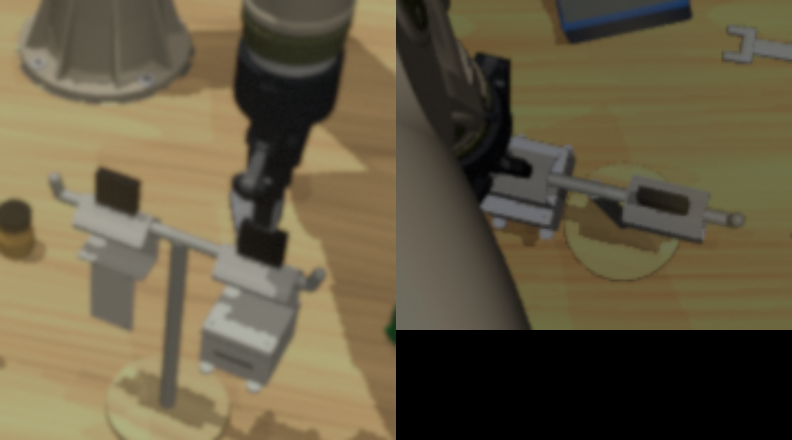

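The fingers shut on nothing. In the scene crop the gripper is behind the block (on the robot side), with the fingers at (270,190) and the block at (262,243). I'll use depth to see where the fingers really are.

```bash
python3 - <<'E'
from h import *
s=np.load("s3.npz");t=cam("top");Pt=cloud(t)
for n,P,C in(("scene",s["P"],s["C"]),("top",Pt,t["color"])):
    v,u=np.mgrid[:480,:640];m=(C.astype(int).sum(-1)<170)&(abs(P[...,0]-.55)<.1)&(abs(P[...,1]-.26)<.09)
    for z in np.arange(.25,.40,.012):
        g=m&(P[...,2]>z)&(P[...,2]<z+.012)
        if g.sum()>3:
            q=P[g];print(n,"%.3f"%z,g.sum(),"x",np.percentile(q[:,0],[2,50,98]).round(3),"y",np.percentile(q[:,1],[2,50,98]).round(3),"px",u[g].mean().round(),v[g].mean().round())
E
```

```text
scene 0.250 61 x [0.567 0.572 0.577] y [0.242 0.259 0.276] px 418.0 247.0
scene 0.262 100 x [0.567 0.572 0.577] y [0.24  0.258 0.277] px 418.0 243.0
scene 0.274 127 x [0.565 0.572 0.577] y [0.241 0.258 0.277] px 419.0 237.0
scene 0.286 38 x [0.563 0.572 0.577] y [0.242 0.262 0.276] px 420.0 234.0
scene 0.298 35 x [0.576 0.58  0.583] y [0.25  0.257 0.264] px 419.0 231.0
scene 0.310 41 x [0.577 0.581 0.582] y [0.251 0.257 0.264] px 419.0 226.0
scene 0.322 5 x [0.577 0.58  0.583] y [0.253 0.267 0.268] px 423.0 222.0
scene 0.334 42 x [0.564 0.583 0.602] y [0.253 0.265 0.273] px 425.0 218.0
scene 0.346 48 x [0.581 0.585 0.612] y [0.25  0.264 0.272] px 424.0 216.0
scene 0.358 96 x [0.564 0.586 0.622] y [0.241 0.262 0.277] px 425.0 211.0
scene 0.370 110 x [0.561 0.603 0.63 ] y [0.238 0.259 0.278] px 422.0 210.0
scene 0.382 134 x [0.562 0.597 0.63 ] y [0.237 0.263 0.279] px 425.0 203.0
scene 0.394 119 x [0.58  0.601 0.611] y [0.239 0.261 0.275] px 425.0 196.0
top 0.250 18 x [0.557 0.56  0.566] y [0.242 0.245 0.264] px 207.0 198.0
top 0.262 17 x [0.557 0.559 0.566] y [0.242 0.244 0.26 ] px 207.0 197.0
top 0.274 53 x [0.557 0.562 0.569] y [0.242 0.248 0.259] px 205.0 195.0
top 0.286 16 x [0.555 0.563 0.57 ] y [0.246 0.252 0.258] px 201.0 194.0
top 0.298 18 x [0.553 0.56  0.57 ] y [0.25  0.253 0.263] px 198.0 194.0
top 0.310 15 x [0.553 0.563 0.57 ] y [0.25  0.252 0.26 ] px 198.0 192.0
top 0.334 30 x [0.531 0.544 0.576] y [0.247 0.258 0.268] px 192.0 199.0
top 0.346 54 x [0.525 0.54  0.604] y [0.241 0.258 0.266] px 191.0 197.0
top 0.358 48 x [0.525 0.601 0.615] y [0.238 0.245 0.263] px 194.0 181.0
top 0.370 58 x [0.606 0.614 0.628] y [0.236 0.242 0.256] px 197.0 152.0
top 0.382 86 x [0.535 0.619 0.625] y [0.237 0.247 0.259] px 193.0 150.0
top 0.394 8 x [0.533 0.603 0.606] y [0.242 0.244 0.258] px 190.0 173.0
```

Call:
{"method": "servo_tool", "body": {"targets": [{"xyz":[0,0,-0.005],"twist":[0,0,0],"jaw":0},{"xyz":[0,0,-0.012],"twist":[0,0,0],"jaw":0},{"xyz":[0,0,-0.02],"twist":[0,0,0],"jaw":0},{"xyz":[0,0,-0.028],"twist":[0,0,0],"jaw":0},{"xyz":[0,0,-0.028],"twist":[0,0,0],"jaw":0},{"xyz":[0,0,-0.028],"twist":[0,0,0],"jaw":0}]}}

```text
clock: 4.18
tcp_pos: [0.5681, 0.2611, 0.287]
orientation: [-0.0, 0.993, -0.12, 0.001]
wrist_force: [-0.2, 0.4, -0.2]
finger_gap: 0.0004
```

```bash
python3 - <<'E'
from h import *
c=cam("scene");P=cloud(c);save(c,"s4.png",(370,150,470,300),4)
C=c["color"].astype(int);v,u=np.mgrid[:480,:640];m=(C.sum(-1)<170)&(abs(P[...,0]-.57)<.04)&(abs(P[...,1]-.26)<.03)
for z in np.arange(.24,.36,.008):
    g=m&(P[...,2]>z)&(P[...,2]<z+.008)
    if g.sum()>3:
        q=P[g];print("%.3f"%z,g.sum(),"x",np.percentile(q[:,0],[2,50,98]).round(3),"y",np.percentile(q[:,1],[2,50,98]).round(3),v[g].mean().round())
go(.567,.26,.257,-.24)
# project expected tip
K=np.array([[c["fx"],0,c["cx"]],[0,c["fy"],c["cy"]],[0,0,1.]]);R_=rot(c).T
w=np.array([[.5675,.261,z] for z in(.257,.285,.32)]);p,_=cv2.projectPoints(w,cv2.Rodrigues(R_)[0],-R_@np.array(c["eye"]),K,np.array([c["k1"],0,0,0.]));print(p.reshape(-1,2).round(1))
E
```

```text
0.248 11 x [0.568 0.572 0.575] y [0.247 0.26  0.272] 248.0
0.256 65 x [0.567 0.573 0.577] y [0.241 0.259 0.276] 246.0
0.264 69 x [0.566 0.573 0.578] y [0.24  0.259 0.277] 243.0
0.272 70 x [0.567 0.573 0.578] y [0.241 0.259 0.277] 240.0
0.280 116 x [0.562 0.57  0.576] y [0.241 0.259 0.276] 235.0
0.288 6 x [0.564 0.57  0.574] y [0.248 0.253 0.268] 233.0
0.328 18 x [0.575 0.58  0.583] y [0.252 0.257 0.264] 219.0
0.336 28 x [0.579 0.581 0.585] y [0.25  0.256 0.264] 216.0
0.344 33 x [0.577 0.581 0.585] y [0.251 0.258 0.264] 213.0
t 4.2333 tcp [0.5678 0.261  0.2863] j [ 0.3   0.42  0.41  1.56 -0.    2.11] F [ 0.2  1.  -0.4] gap -0.0004161020246539672
shift [-0.0006  0.0012  0.0293] twist [-0.0004 -0.0008  0.    ]
toolx yaw -0.24
[[419.2 245.3]
 [420.8 234.3]
 [423.  220. ]]
```

View pics/s4.png

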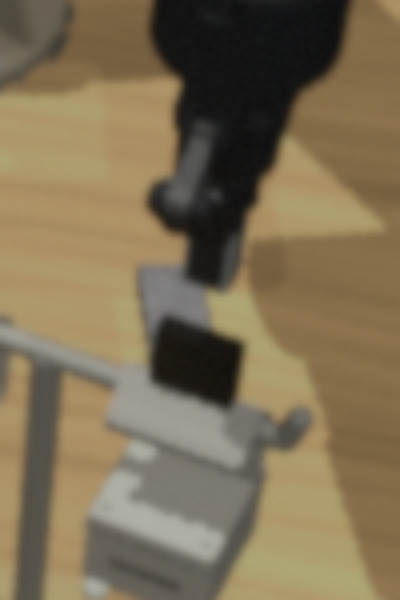

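The crop shows shut fingertips at (215,285), clearly above the block at (197,360). Depth puts the tips at z≈0.325 while the reported TCP z is 0.286, so the real tips sit about 38 mm higher than reported. The xy position agrees. I'll trust the cameras and shift z by that much.

Call:
{"method": "servo_tool", "body": {"targets": [{"xyz":[0,0,0],"twist":[0,0,0],"jaw":1},{"xyz":[0,0,0],"twist":[0,0,0],"jaw":1},{"xyz":[0,0,0],"twist":[0,0,0],"jaw":1},{"xyz":[0,0,0],"twist":[0,0,0],"jaw":1},{"xyz":[0,0,0],"twist":[0,0,0],"jaw":1},{"xyz":[0,0,0],"twist":[0,0,0],"jaw":1},{"xyz":[0,0,0.02],"twist":[0,0,0],"jaw":1},{"xyz":[0,0,0.04],"twist":[0,0,0],"jaw":1},{"xyz":[0,0,0.055],"twist":[0,0,0],"jaw":1},{"xyz":[0,0,0.065],"twist":[0,0,0],"jaw":1},{"xyz":[0,0,0.065],"twist":[0,0,0],"jaw":1},{"xyz":[0,0,0.065],"twist":[0,0,0],"jaw":1}]}}

```text
clock: 5.23
tcp_pos: [0.5673, 0.2608, 0.2208]
orientation: [0.0, 0.993, -0.12, -0.0]
wrist_force: [-0.2, 0.6, 0.5]
finger_gap: 0.0855
```

Call:
{"method": "servo_tool", "body": {"targets": [{"xyz":[0,0,0],"twist":[0,0,0],"jaw":0.5},{"xyz":[0,0,0],"twist":[0,0,0],"jaw":0.3},{"xyz":[0,0,0],"twist":[0,0,0],"jaw":0.25},{"xyz":[0,0,0],"twist":[0,0,0],"jaw":0.2},{"xyz":[0,0,0],"twist":[0,0,0],"jaw":0.15},{"xyz":[0,0,0],"twist":[0,0,0],"jaw":0.1},{"xyz":[0,0,0],"twist":[0,0,0],"jaw":0},{"xyz":[0,0,0],"twist":[0,0,0],"jaw":0},{"xyz":[0,0,0],"twist":[0,0,0],"jaw":0},{"xyz":[0,0,0],"twist":[0,0,0],"jaw":0}], "squeeze": 60}}

```text
clock: 6.07
tcp_pos: [0.5671, 0.2611, 0.2213]
orientation: [-0.0, 0.993, -0.12, -0.0]
wrist_force: [-4.2, 0.0, 5.7]
finger_gap: 0.0111
```

```bash
python3 -c "
from h import *
go(.567,.26,.257,-.24)"
```

```text
t 6.0667 tcp [0.5671 0.2611 0.2213] j [0.3  0.41 0.24 1.4  0.   2.11] F [-4.2  0.   5.7] gap 0.011062337359814588
shift [ 0.0002  0.001  -0.0357] twist [-0.0002  0.0004  0.0002]
toolx yaw -0.2398
```

Gripped: the gap is 11 mm. Now lift by 28 mm and withdraw along −x.

Call:
{"method": "servo_tool", "body": {"targets": [{"xyz":[0,0,-0.007],"twist":[0,0,0],"jaw":0},{"xyz":[0,0,-0.015],"twist":[0,0,0],"jaw":0},{"xyz":[0,0,-0.023],"twist":[0,0,0],"jaw":0},{"xyz":[0,0,-0.029],"twist":[0,0,0],"jaw":0},{"xyz":[0,0,-0.029],"twist":[0,0,0],"jaw":0},{"xyz":[0,0,-0.029],"twist":[0,0,0],"jaw":0},{"xyz":[0,0,-0.029],"twist":[0,0,0],"jaw":0}]}}

```text
clock: 6.65
tcp_pos: [0.5676, 0.2608, 0.2497]
orientation: [0.0, 0.993, -0.12, -0.0]
wrist_force: [0.0, -0.2, -2.0]
finger_gap: 0.0111
```

```bash
python3 - <<'E'
from h import *
c=cam("scene");P=cloud(c);save(c,"s5.png",(360,170,460,320),4)
C=c["color"].astype(int);m=(C.sum(-1)<170)&(abs(P[...,0]-.57)<.04)&(abs(P[...,1]-.26)<.03)&(P[...,2]<.33);print(np.percentile(P[m][:,2],[0,1,5]))
go(.567,.26,.257,-.24)
E
```

```text
[0.28145575 0.28291634 0.28639696]
t 6.7 tcp [0.5674 0.2608 0.2495] j [ 0.3   0.41  0.31  1.47 -0.    2.11] F [-0.7 -0.8 -2. ] gap 0.010887989445370777
shift [-0.0002  0.0009 -0.0075] twist [ 0.0005  0.0005 -0.    ]
toolx yaw -0.24
```

View pics/s5.png

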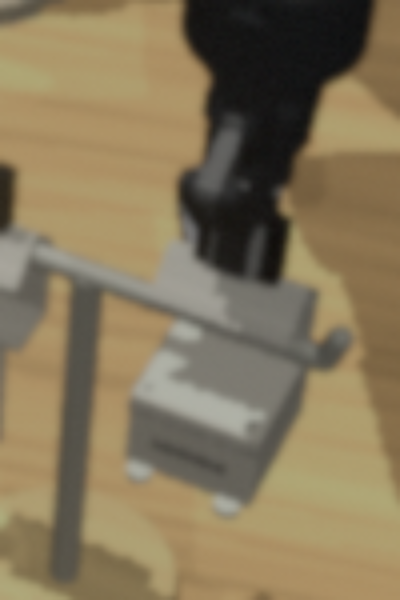

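The hanger is lifted clear: the bar passes in front of the lip and the hook rides above the bar at crop (240,300). Withdraw.

Call:
{"method": "servo_tool", "body": {"targets": [{"xyz":[-0.01,0,0],"twist":[0,0,0],"jaw":0},{"xyz":[-0.025,0,0],"twist":[0,0,0],"jaw":0},{"xyz":[-0.04,0,0],"twist":[0,0,0],"jaw":0},{"xyz":[-0.06,0,0],"twist":[0,0,0],"jaw":0},{"xyz":[-0.08,0,0],"twist":[0,0,0],"jaw":0},{"xyz":[-0.1,0,0],"twist":[0,0,0],"jaw":0},{"xyz":[-0.12,0,0],"twist":[0,0,0],"jaw":0},{"xyz":[-0.14,0,0],"twist":[0,0,0],"jaw":0},{"xyz":[-0.15,0,-0.01],"twist":[0,0,0],"jaw":0},{"xyz":[-0.15,0,-0.02],"twist":[0,0,0],"jaw":0},{"xyz":[-0.15,0,-0.03],"twist":[0,0,0],"jaw":0},{"xyz":[-0.15,0,-0.03],"twist":[0,0,0],"jaw":0}]}}

```text
clock: 7.7
tcp_pos: [0.4236, 0.2971, 0.283]
orientation: [-0.001, 0.993, -0.12, 0.002]
wrist_force: [0.4, 0.1, -1.5]
finger_gap: 0.011
```

```bash
python3 -c "
from h import *
go(.41,-.357,.28,.016)"
```

```text
t 7.7 tcp [0.4236 0.2971 0.283 ] j [ 0.46  0.19  0.09  1.47 -0.    2.27] F [ 0.4  0.1 -1.5] gap 0.011032113503047253
shift [0.1423 0.6386 0.0016] twist [-0.0025 -0.0046 -0.2561]
toolx yaw -0.2401
```

Call:
{"method": "servo_tool", "body": {"targets": [{"xyz":[0.003,0.012,0],"twist":[0,0,-0.005],"jaw":0},{"xyz":[0.009,0.04,0],"twist":[0,0,-0.015],"jaw":0},{"xyz":[0.016,0.07,0],"twist":[0,0,-0.03],"jaw":0},{"xyz":[0.022,0.1,0],"twist":[0,0,-0.04],"jaw":0},{"xyz":[0.029,0.13,0],"twist":[0,0,-0.055],"jaw":0},{"xyz":[0.036,0.16,0],"twist":[0,0,-0.065],"jaw":0},{"xyz":[0.042,0.19,0],"twist":[0,0,-0.075],"jaw":0},{"xyz":[0.049,0.22,0],"twist":[0,0,-0.09],"jaw":0},{"xyz":[0.056,0.25,0],"twist":[0,0,-0.1],"jaw":0},{"xyz":[0.062,0.28,0],"twist":[0,0,-0.11],"jaw":0},{"xyz":[0.069,0.31,0],"twist":[0,0,-0.12],"jaw":0},{"xyz":[0.074,0.33,0],"twist":[0,0,-0.13],"jaw":0}]}}

```text
clock: 8.7
tcp_pos: [0.4159, -0.0449, 0.2802]
orientation: [0.001, 0.998, -0.056, 0.0]
wrist_force: [0.2, -0.1, -2.4]
finger_gap: 0.011
```

```bash
python3 -c "
from h import *
go(.41,-.357,.28,.016)"
```

```text
t 8.7 tcp [ 0.4159 -0.0449  0.2802] j [-0.3  -0.01 -0.13  1.44 -0.    1.38] F [ 0.2 -0.1 -2.4] gap 0.011033453092283483
shift [0.0291 0.3108 0.0006] twist [ 0.0012 -0.0009 -0.1284]
toolx yaw -0.1124
```

Call:
{"method": "servo_tool", "body": {"targets": [{"xyz":[0.003,0.025,0],"twist":[0,0,-0.01],"jaw":0},{"xyz":[0.005,0.055,0],"twist":[0,0,-0.025],"jaw":0},{"xyz":[0.008,0.085,0],"twist":[0,0,-0.035],"jaw":0},{"xyz":[0.011,0.115,0],"twist":[0,0,-0.05],"jaw":0},{"xyz":[0.014,0.145,0],"twist":[0,0,-0.06],"jaw":0},{"xyz":[0.017,0.175,0],"twist":[0,0,-0.075],"jaw":0},{"xyz":[0.02,0.205,0],"twist":[0,0,-0.085],"jaw":0},{"xyz":[0.022,0.235,0],"twist":[0,0,-0.1],"jaw":0},{"xyz":[0.025,0.265,0],"twist":[0,0,-0.11],"jaw":0},{"xyz":[0.027,0.29,0],"twist":[0,0,-0.12],"jaw":0},{"xyz":[0.029,0.306,0],"twist":[0,0,-0.126],"jaw":0},{"xyz":[0.029,0.311,0],"twist":[0,0,-0.128],"jaw":0}]}}

```text
clock: 9.7
tcp_pos: [0.4098, -0.358, 0.279]
orientation: [0.0, 1.0, 0.007, -0.0]
wrist_force: [-0.5, -0.2, -2.0]
finger_gap: 0.0112
```

```bash
python3 -c "
from h import *
go(.5295,-.357,.2308,.016)"
```

```text
t 9.7 tcp [ 0.4098 -0.358   0.279 ] j [-0.87  0.24  0.15  1.48 -0.    0.69] F [-0.5 -0.2 -2. ] gap 0.011229593849784081
shift [0.1198 0.0007 0.0482] twist [ 0.0008  0.0003 -0.0016]
toolx yaw 0.0144
```

Call:
{"method": "servo_tool", "body": {"targets": [{"xyz":[0,0,0.02],"twist":[0,0,0],"jaw":0},{"xyz":[0,0,0.04],"twist":[0,0,0],"jaw":0},{"xyz":[0,0,0.048],"twist":[0,0,0],"jaw":0},{"xyz":[0.01,0,0.048],"twist":[0,0,0],"jaw":0},{"xyz":[0.025,0,0.048],"twist":[0,0,0],"jaw":0},{"xyz":[0.045,0,0.048],"twist":[0,0,0],"jaw":0},{"xyz":[0.065,0,0.048],"twist":[0,0,0],"jaw":0},{"xyz":[0.085,0,0.048],"twist":[0,0,0],"jaw":0},{"xyz":[0.105,0,0.048],"twist":[0,0,0],"jaw":0},{"xyz":[0.12,0,0.048],"twist":[0,0,0],"jaw":0},{"xyz":[0.12,0,0.048],"twist":[0,0,0],"jaw":0},{"xyz":[0.12,0,0.048],"twist":[0,0,0],"jaw":0}]}}

```text
clock: 10.7
tcp_pos: [0.5313, -0.3514, 0.2324]
orientation: [0.0, 1.0, 0.01, 0.0]
wrist_force: [-0.1, 0.9, -1.9]
finger_gap: 0.0109
```

```bash
python3 - <<'E'
from h import *
go(.5295,-.357,.2013,.016)
c=cam("scene");P=cloud(c);save(c,"s6.png",(60,120,260,270),4)
go(.5295,-.357,.2013,.016)
E
```

```text
t 10.7 tcp [ 0.5313 -0.3514  0.2324] j [-0.71  0.43  0.31  1.44 -0.    0.84] F [-0.1  0.9 -1.9] gap 0.010943262362237027
shift [-0.002   0.0056  0.0311] twist [ 0.0006 -0.0005  0.0037]
toolx yaw 0.0197
t 10.75 tcp [ 0.5305 -0.3515  0.2325] j [-0.71  0.43  0.31  1.44 -0.    0.84] F [-0.6 -0.2 -2. ] gap 0.011418324549856185
shift [-0.0011  0.0055  0.0312] twist [ 0.0005 -0.0002  0.003 ]
toolx yaw 0.019
```

View pics/s6.png

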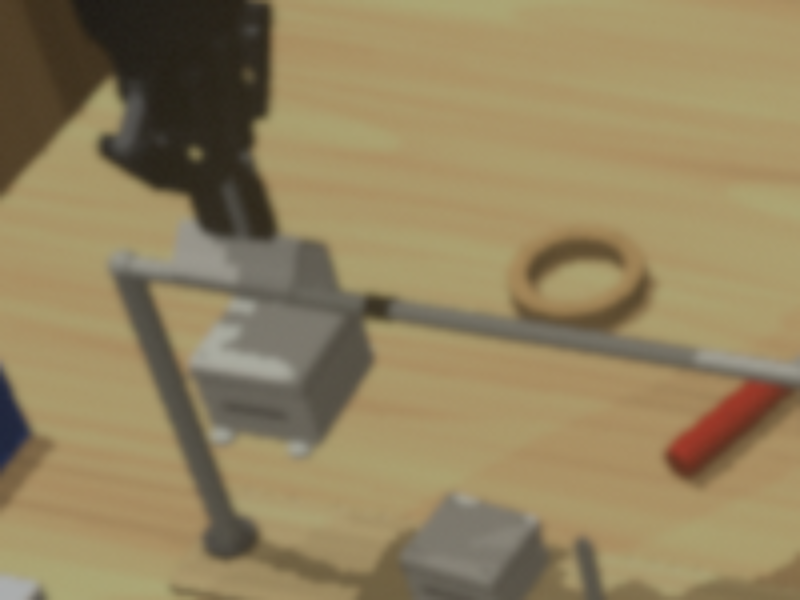

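The hook is over the rail between the post (crop (125,265)) and the band (375,307), with the bar under the lip. Lower it and release.

Call:
{"method": "servo_tool", "body": {"targets": [{"xyz":[-0.001,0.004,0.008],"twist":[0,0,0],"jaw":0},{"xyz":[-0.001,0.004,0.016],"twist":[0,0,0],"jaw":0},{"xyz":[-0.001,0.004,0.022],"twist":[0,0,0],"jaw":0},{"xyz":[-0.001,0.004,0.027],"twist":[0,0,0],"jaw":0},{"xyz":[-0.001,0.004,0.03],"twist":[0,0,0],"jaw":0},{"xyz":[-0.001,0.004,0.03],"twist":[0,0,0],"jaw":0},{"xyz":[-0.001,0.004,0.03],"twist":[0,0,0],"jaw":0}]}}

```text
clock: 11.33
tcp_pos: [0.5287, -0.3558, 0.2019]
orientation: [0.0, 1.0, 0.009, -0.0]
wrist_force: [0.1, -0.4, -1.9]
finger_gap: 0.0112
```

```bash
python3 -c "
from h import *
go(.5295,-.357,.2013,.016)"
```

```text
t 11.3333 tcp [ 0.5287 -0.3558  0.2019] j [-0.72  0.44  0.24  1.37 -0.    0.83] F [ 0.1 -0.4 -1.9] gap 0.011221214544422963
shift [0.0007 0.0013 0.0006] twist [0.     0.0001 0.0017]
toolx yaw 0.0177
```

Call:
{"method": "servo_tool", "body": {"targets": [{"xyz":[0,0,0.001],"twist":[0,0,0],"jaw":0},{"xyz":[0,0,0.0015],"twist":[0,0,0],"jaw":0},{"xyz":[0,0,0.002],"twist":[0,0,0],"jaw":0},{"xyz":[0,0,0.002],"twist":[0,0,0],"jaw":0}]}}

```text
clock: 11.67
tcp_pos: [0.5287, -0.356, 0.2016]
orientation: [0.001, 1.0, 0.009, 0.0]
wrist_force: [-3.7, 2.5, 5.9]
finger_gap: 0.0109
```

Contact: the force has turned to +6 N, so the hook is seated. Release slowly, then rise.

Call:
{"method": "servo_tool", "body": {"targets": [{"xyz":[0,0,0],"twist":[0,0,0],"jaw":0.2},{"xyz":[0,0,0],"twist":[0,0,0],"jaw":0.3},{"xyz":[0,0,0],"twist":[0,0,0],"jaw":0.5},{"xyz":[0,0,0],"twist":[0,0,0],"jaw":0.6},{"xyz":[0,0,0],"twist":[0,0,0],"jaw":0.6},{"xyz":[0,0,-0.01],"twist":[0,0,0],"jaw":0.6},{"xyz":[0,0,-0.03],"twist":[0,0,0],"jaw":0.6},{"xyz":[0,0,-0.05],"twist":[0,0,0],"jaw":0.6},{"xyz":[0,0,-0.08],"twist":[0,0,0],"jaw":0.6},{"xyz":[0,0,-0.1],"twist":[0,0,0],"jaw":0.3},{"xyz":[0,0,-0.1],"twist":[0,0,0],"jaw":0},{"xyz":[0,0,-0.1],"twist":[0,0,0],"jaw":0}]}}

```text
clock: 12.67
tcp_pos: [0.5298, -0.3564, 0.302]
orientation: [0.001, 1.0, 0.009, 0.001]
wrist_force: [-0.1, 0.1, 0.1]
finger_gap: 0.0154
```

```bash
cat >> h.py <<'E'
def box():
    c=cam("scene");P=cloud(c);C=c["color"].astype(int)
    m=(C.sum(-1)<150)&(abs(P[...,0]-.53)<.025)&(P[...,2]>.236)&(P[...,2]<.272)&(P[...,1]<-.05)&(P[...,1]>-.42)
    q=P[m]; print("block",m.sum(),np.percentile(q[:,1],[1,50,99]).round(4),q.min(0).round(3),q.max(0).round(3))
    m=(C.sum(-1)>200)&(abs(P[...,0]-.535)<.06)&(P[...,2]>.118)&(P[...,2]<.175)&(P[...,1]<-.09)&(P[...,1]>-.42)
    q=P[m]
    if len(q): print("box",m.sum(),np.percentile(q[:,1],[.5,2,50,98,99.5]).round(4),"x",np.percentile(q[:,0],[1,50,99]).round(3))
    return c
E
python3 - <<'E'
from h import *
c=box();save(c,"s7.png",(60,120,260,270),4)
go(.5295,-.357-.05,.2,.016)
E
```

```text
block 207 [-0.373  -0.354  -0.3369] [ 0.528 -0.374  0.236] [ 0.539 -0.335  0.27 ]
box 1349 [-0.3899 -0.3875 -0.3443 -0.1624 -0.1584] x [0.499 0.55  0.592]
t 12.7167 tcp [ 0.5293 -0.356   0.3004] j [-0.72  0.45  0.5   1.62 -0.    0.83] F [-0.2 -0.5 -0.4] gap 0.00787251914553852
shift [-0.0008  0.0509  0.1004] twist [ 0.0008 -0.0009  0.002 ]
toolx yaw 0.018
```

View pics/s7.png

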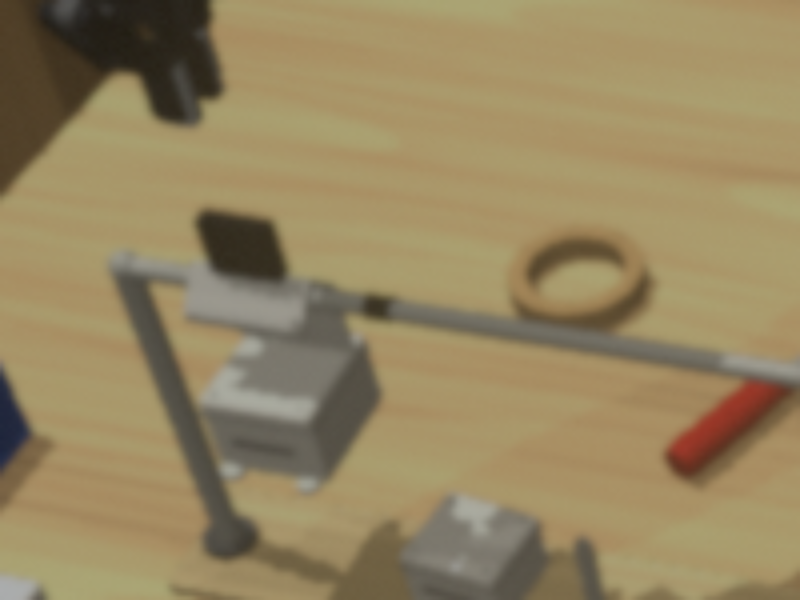

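It hangs freely and level between the post and the band (block at crop (245,245), band at (377,307)). Block mid is y=−0.355 and the pointer is y≈−0.162, so a push of about 192 mm is needed. The shut fingers go down beside the −y face of the block.

Call:
{"method": "servo_tool", "body": {"targets": [{"xyz":[0,0.03,0],"twist":[0,0,0],"jaw":0},{"xyz":[0,0.046,0],"twist":[0,0,0],"jaw":0},{"xyz":[0,0.046,0],"twist":[0,0,0],"jaw":0},{"xyz":[0,0.046,0.02],"twist":[0,0,0],"jaw":0},{"xyz":[0,0.046,0.045],"twist":[0,0,0],"jaw":0},{"xyz":[0,0.046,0.07],"twist":[0,0,0],"jaw":0},{"xyz":[0,0.046,0.09],"twist":[0,0,0],"jaw":0},{"xyz":[0,0.046,0.095],"twist":[0,0,0],"jaw":0},{"xyz":[0,0.046,0.095],"twist":[0,0,0],"jaw":0},{"xyz":[0,0.046,0.095],"twist":[0,0,0],"jaw":0}]}}

```text
clock: 13.55
tcp_pos: [0.5297, -0.4013, 0.2052]
orientation: [-0.0, 1.0, 0.009, -0.0]
wrist_force: [-0.7, 0.4, 0.9]
finger_gap: -0.0001
```

```bash
python3 - <<'E'
from h import *
c=box();save(c,"s8.png",(60,120,200,225),4)
go(.5265,-.163-.032,.205,.016)
E
```

```text
block 265 [-0.4058 -0.3586 -0.3367] [ 0.528 -0.407  0.237] [ 0.545 -0.335  0.271]
box 1350 [-0.3901 -0.3879 -0.3446 -0.1628 -0.158 ] x [0.498 0.55  0.592]
t 13.6 tcp [ 0.5302 -0.4018  0.2062] j [-0.77  0.5   0.34  1.41 -0.    0.78] F [-0.1 -0.6  0.6] gap -0.0003385134289977208
shift [ 1.000e-04 -2.069e-01  1.000e-03] twist [ 0.001  -0.0009  0.0021]
toolx yaw 0.0181
```

View pics/s8.png

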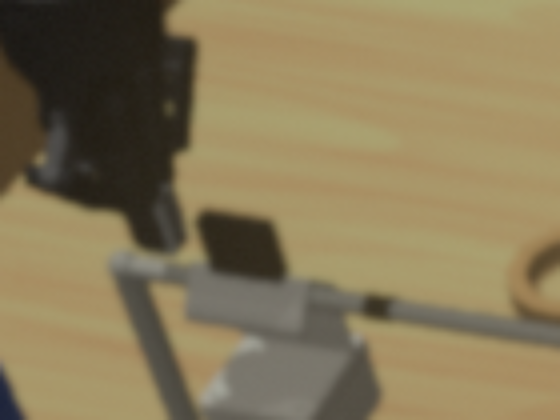

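The fingertips are beside the block just above the rail (crop (163,240), block at (243,245)). Pushing.

Call:
{"method": "servo_tool", "body": {"targets": [{"xyz":[0,-0.004,0.001],"twist":[0,0,0],"jaw":0},{"xyz":[0,-0.008,0.001],"twist":[0,0,0],"jaw":0},{"xyz":[0,-0.013,0.001],"twist":[0,0,0],"jaw":0},{"xyz":[0,-0.019,0.001],"twist":[0,0,0],"jaw":0},{"xyz":[0,-0.026,0.001],"twist":[0,0,0],"jaw":0},{"xyz":[0,-0.034,0.001],"twist":[0,0,0],"jaw":0},{"xyz":[0,-0.042,0.001],"twist":[0,0,0],"jaw":0},{"xyz":[0,-0.05,0.001],"twist":[0,0,0],"jaw":0},{"xyz":[0,-0.058,0.001],"twist":[0,0,0],"jaw":0},{"xyz":[0,-0.065,0.001],"twist":[0,0,0],"jaw":0},{"xyz":[0,-0.07,0.001],"twist":[0,0,0],"jaw":0},{"xyz":[0,-0.073,0.001],"twist":[0,0,0],"jaw":0}]}}

```text
clock: 14.6
tcp_pos: [0.5285, -0.3278, 0.204]
orientation: [-0.0, 1.0, 0.009, -0.0]
wrist_force: [-0.3, -2.8, 1.3]
finger_gap: 0.0002
```

```bash
python3 - <<'E'
from h import *
c=box()
go(.5265,-.163-.032,.205,.016)
E
```

```text
block 259 [-0.3309 -0.2986 -0.2775] [ 0.526 -0.333  0.237] [ 0.544 -0.277  0.271]
box 1324 [-0.3292 -0.3274 -0.2857 -0.1621 -0.1583] x [0.499 0.55  0.592]
t 14.65 tcp [ 0.5285 -0.3274  0.204 ] j [-0.68  0.41  0.2   1.36  0.    0.87] F [-0.1  0.1 -0.4] gap 0.00022448816116065552
shift [ 0.0005 -0.1324 -0.0009] twist [-0.0007  0.0002  0.0029]
toolx yaw 0.0189
```

Call:
{"method": "servo_tool", "body": {"targets": [{"xyz":[0,-0.004,0],"twist":[0,0,0],"jaw":0},{"xyz":[0,-0.01,0],"twist":[0,0,0],"jaw":0},{"xyz":[0,-0.018,0],"twist":[0,0,0],"jaw":0},{"xyz":[0,-0.026,0],"twist":[0,0,0],"jaw":0},{"xyz":[0,-0.034,0],"twist":[0,0,0],"jaw":0},{"xyz":[0,-0.042,0],"twist":[0,0,0],"jaw":0},{"xyz":[0,-0.05,0],"twist":[0,0,0],"jaw":0},{"xyz":[0,-0.058,0],"twist":[0,0,0],"jaw":0},{"xyz":[0,-0.066,0],"twist":[0,0,0],"jaw":0},{"xyz":[0,-0.073,0],"twist":[0,0,0],"jaw":0},{"xyz":[0,-0.078,0],"twist":[0,0,0],"jaw":0},{"xyz":[0,-0.081,0],"twist":[0,0,0],"jaw":0}]}}

```text
clock: 15.65
tcp_pos: [0.527, -0.247, 0.2041]
orientation: [0.0, 1.0, 0.009, 0.0]
wrist_force: [0.2, -1.6, 0.5]
finger_gap: 0.0003
```

Call:
{"method": "servo_tool", "body": {"targets": [{"xyz":[0,-0.003,0],"twist":[0,0,0],"jaw":0},{"xyz":[0,-0.007,0],"twist":[0,0,0],"jaw":0},{"xyz":[0,-0.012,0],"twist":[0,0,0],"jaw":0},{"xyz":[0,-0.017,0],"twist":[0,0,0],"jaw":0},{"xyz":[0,-0.022,0],"twist":[0,0,0],"jaw":0},{"xyz":[0,-0.027,0],"twist":[0,0,0],"jaw":0},{"xyz":[0,-0.032,0],"twist":[0,0,0],"jaw":0},{"xyz":[0,-0.036,0],"twist":[0,0,0],"jaw":0},{"xyz":[0,-0.039,0],"twist":[0,0,0],"jaw":0},{"xyz":[0,-0.041,0],"twist":[0,0,0],"jaw":0},{"xyz":[0,-0.042,0],"twist":[0,0,0],"jaw":0},{"xyz":[0,-0.042,0],"twist":[0,0,0],"jaw":0}]}}

```text
clock: 16.65
tcp_pos: [0.5263, -0.2054, 0.2039]
orientation: [-0.0, 1.0, 0.009, -0.0]
wrist_force: [-0.5, -0.3, 0.2]
finger_gap: -0.0002
```

```bash
cat >> h.py <<'E'
def edges():
    for n in("scene","top"):
        c=cam(n);P=cloud(c);C=c["color"].astype(int)
        near=(P[...,1]>-.3)&(P[...,1]<-.08)
        b=near&(C.sum(-1)<150)&(abs(P[...,0]-.53)<.025)&(P[...,2]>.24)&(P[...,2]<.275)
        h=near&(C.sum(-1)>150)&(abs(P[...,0]-.53)<.03)&(P[...,2]>.229)&(P[...,2]<.24)
        x=near&(abs(P[...,0]-.53)<.06)&(P[...,2]>.118)&(P[...,2]<.168)
        p=near&(abs(P[...,0]-.59)<.012)&(P[...,2]>.03)&(P[...,2]<.15)
        for k,m in(("block",b),("hook",h),("box",x),("ptr",p)):
            q=P[m][:,1]
            if len(q)>5: print(n,k,len(q),np.percentile(q,[1,50,99]).round(4))
E
python3 - <<'E'
from h import *
edges()
go(.5265,-.163-.032,.205,.016)
E
```

```text
scene block 253 [-0.2069 -0.1761 -0.1554]
scene hook 112 [-0.2876 -0.1748 -0.1092]
scene box 1229 [-0.2072 -0.1667 -0.1422]
scene ptr 189 [-0.168  -0.162  -0.1567]
top block 231 [-0.2011 -0.1764 -0.1537]
top hook 15 [-0.1518 -0.148  -0.1091]
top box 655 [-0.2049 -0.1604 -0.1409]
top ptr 67 [-0.1661 -0.1593 -0.1557]
t 16.75 tcp [ 0.5261 -0.2055  0.2038] j [-0.51  0.29  0.03  1.31  0.    1.04] F [0.4 0.6 0.2] gap -2.8392475056666976e-05
shift [ 0.0006 -0.0105 -0.0012] twist [-0.0007  0.0004  0.0021]
toolx yaw 0.0181
```

Measured in each camera on its own, the box needs another 10.0–11.3 mm. Pushing 10.5 mm slowly.

Call:
{"method": "servo_tool", "body": {"targets": [{"xyz":[0,-0.001,0],"twist":[0,0,0],"jaw":0},{"xyz":[0,-0.0025,0],"twist":[0,0,0],"jaw":0},{"xyz":[0,-0.0045,0],"twist":[0,0,0],"jaw":0},{"xyz":[0,-0.0065,0],"twist":[0,0,0],"jaw":0},{"xyz":[0,-0.008,0],"twist":[0,0,0],"jaw":0},{"xyz":[0,-0.009,0],"twist":[0,0,0],"jaw":0},{"xyz":[0,-0.01,0],"twist":[0,0,0],"jaw":0},{"xyz":[0,-0.0105,0],"twist":[0,0,0],"jaw":0},{"xyz":[0,-0.0105,0],"twist":[0,0,0],"jaw":0},{"xyz":[0,-0.0105,0],"twist":[0,0,0],"jaw":0}]}}

```text
clock: 17.58
tcp_pos: [0.5262, -0.1951, 0.204]
orientation: [-0.0, 1.0, 0.009, 0.0]
wrist_force: [0.1, -0.0, 0.6]
finger_gap: -0.0002
```

Call:
{"method": "servo_tool", "body": {"targets": [{"xyz":[0,0.003,0],"twist":[0,0,0],"jaw":0},{"xyz":[0,0.01,0],"twist":[0,0,0],"jaw":0},{"xyz":[0,0.025,0],"twist":[0,0,0],"jaw":0},{"xyz":[0,0.04,0],"twist":[0,0,0],"jaw":0},{"xyz":[0,0.04,-0.03],"twist":[0,0,0],"jaw":0},{"xyz":[0,0.04,-0.07],"twist":[0,0,0],"jaw":0},{"xyz":[0,0.06,-0.1],"twist":[0,0,0],"jaw":0},{"xyz":[-0.03,0.09,-0.12],"twist":[0,0,0],"jaw":0},{"xyz":[-0.06,0.12,-0.12],"twist":[0,0,0],"jaw":0},{"xyz":[-0.09,0.15,-0.12],"twist":[0,0,0],"jaw":0},{"xyz":[-0.1,0.16,-0.12],"twist":[0,0,0],"jaw":0},{"xyz":[-0.1,0.16,-0.12],"twist":[0,0,0],"jaw":0}]}}

```text
clock: 18.58
tcp_pos: [0.4258, -0.3619, 0.324]
orientation: [0.001, 1.0, 0.006, -0.0]
wrist_force: [0.1, 0.4, -0.3]
finger_gap: 0.0003
```

```bash
python3 - <<'E'
from h import *
edges()
go(.5265,-.25,.205,.016)
c=cam("scene");save(c,"s9.png",(60,130,460,330),2)
E
```

```text
scene block 181 [-0.179  -0.1628 -0.1446]
scene hook 112 [-0.2863 -0.1637 -0.1272]
scene box 1206 [-0.1968 -0.1572 -0.1317]
scene ptr 188 [-0.1684 -0.1623 -0.1568]
top block 185 [-0.1816 -0.161  -0.1431]
top hook 21 [-0.1961 -0.1407 -0.1096]
top box 654 [-0.1943 -0.1524 -0.1306]
top ptr 67 [-0.1664 -0.1598 -0.1555]
t 18.6833 tcp [ 0.4281 -0.3589  0.3238] j [-0.84  0.28  0.31  1.6   0.    0.71] F [0.4 0.1 0.2] gap -0.0005596241069169695
shift [ 0.0999 -0.1075  0.1189] twist [-0.0001 -0.0003 -0.0015]
toolx yaw 0.0145
```

View pics/s9.png

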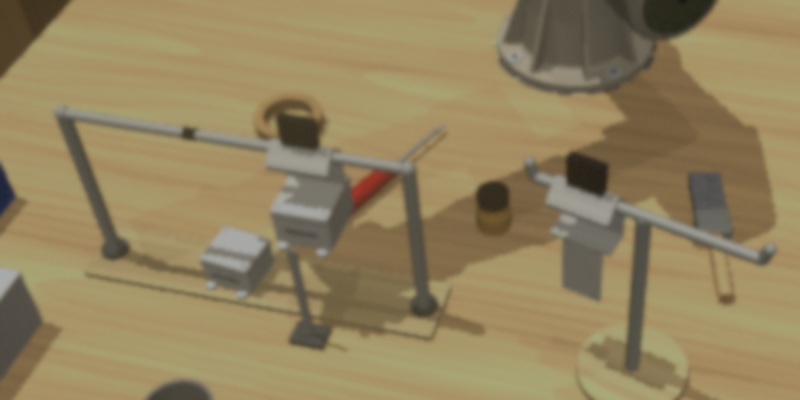

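The hanger hangs level at the pointer (block at crop (298,130), pointer at (295,260)), and the plate hanger is still on its peg at (585,175). Both cameras agree with the mark to about 1–2 mm, and the gripper is clear. Handing in.

```bash
python3 -c "
from h import *
print(env.hand_in(), env.get_state()['clock'])"
```

```text
the job is handed in; nothing more can be done
the job is handed in; nothing more can be done
```

The box hanger now hangs at rest on the rail with its middle in line with the pointer, and the job is handed in. I hooked it on from the robot's side between the black band and the far post and let go. I then slid it about 190 mm by pushing the side of its grip block with the shut fingers, and backed the gripper clear.

**Last checks:**
- **Alignment:** in the scene camera the block and box middles were at y −0.162 and −0.164, against a target of −0.163. In the top camera they were at −0.162 and −0.163, against −0.162. That is within about 1–2 mm, and the two cameras differ by about 1–2 mm.
- **Plate hanger:** the last picture shows it still on its peg.
- **Forces and time:** the readings at the end of each move stayed under about 10 N. The clock stood at about 18.7 s of the 61 s just before hand-in. After hand-in the state could no longer be read.

**What failed or disagreed:**
- **First grasp:** it closed on nothing. The real fingertips are about 38 mm higher than the reported TCP z. I measured this in the camera depth and corrected every later height for it.
- **Refused move:** one move call was refused because its rows lacked some keys, and the arm did not move.

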